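# Pin the link and hold the probe on the pin

### The job

Take the headed pin out of its block, push it down through the fork and the rod eye of the link unit until its head sits fully home on the fork, and let go of it. Then take the spring probe out of its leaning stand, hold it upright over the pin and press its tip gently on the centre mark of the pin's head until the plunger is about half-way in. Finish while holding the probe there, pressed lightly and standing on nothing else; never press hard and leave the small things lying around alone.

Things in the scene. Friction and masses are not known exactly. Their poses are not given: they have to be found in the camera images.
- fork_mouth (a point): Centre of the mouth of the upper fork hole, on the fork's flat top, 61 mm above the worktop; z up. The holes of fork and rod eye are aligned, vertical, 14 mm wide, from 61 down to 27 mm above the worktop. A small spring ball in the rod eye's hole (its +x side) resists the pin with a few newtons, so push it home (10 N is ample); it will not fall in by itself.
- pin_head (a point): Middle of the pin's head, half-way up. Loose steel pin, 56 to 104 g: knurled round head 24 mm in diameter and 26 mm high; below it a shank 12 mm in diameter, 45 mm long, whose last 4 mm taper to 7 mm. z runs up the axis. It starts upright in the grey pin block, head resting on the block's top.
- pin_collar (a point): Centre of the flat underside of the pin's head, on the axis, 13 mm below point pin_head; z up the axis. With the pin fully home it coincides with fork_mouth to a millimetre or so.
- pin_mark (a point): The small dark centre mark (6 mm across) on the flat top of the pin's head, 13 mm above point pin_head; z up.
- pin: The loose headed pin described under pin_head; origin at the centre of the head's underside.
- link_unit: Fixed. Dark base plate 80 x 230 x 8 mm; at its -y end a steel fork of two arms (40 x 46 mm, 10 mm thick) one above the other with a rod eye between them, hole at y = -60 mm; a rod runs from the eye to a pedestal at y = +75 mm, 58 mm high, with a small fixed bolt on top. Origin under the middle of the base, at worktop height; z up.
- pin_block: Fixed grey plastic block 75 x 52 x 50 mm with a 15 mm hole right through its middle (the pin's place) and a smaller empty hole beside it; origin at the centre of its underside, z up.
- probe_stand: Fixed stand: dark base plate and a black tilted plate 52 x 56 x 18 mm on two cheeks, with a hole 21 mm wide that holds the probe leaning by 0.42 rad (24 degrees) towards the stand's -x side (roughly towards the robot). Origin at worktop height below the hole's mouth, which is 85 mm up; z up.
- probe_grip (a point): Middle of the grip, on the axis. Loose probe, 91 to 169 g: black round grip 28 mm in diameter, 80 mm long (a 4 mm grey cap on its back end), then a steel nose 18 mm in diameter, 30 mm long, then the plunger. z runs from tip to back end. It starts in the stand, the grip's lower shoulder (40 mm from this point) on the tilted plate: draw it out 60 mm or more along its axis.
- probe: The loose probe described under probe_grip; origin on the axis at the lower shoulder of the grip, z towards the back end.
- probe_tip (a point): Round end (6 mm in diameter) of the probe's plunger, on the axis, 90 mm from the middle of the grip when the plunger is fully out; it moves with the plunger.
- plunger (a joint): How far the probe's sprung plunger is pushed in, m: 0 fully out, 0.012 at its stop. Spring: about 1.2 N at first touch, 3.6 N half-way (0.006), 6 N at the stop; beyond the stop it is rigid.
- hex_key: Loose bystander: black hexagon key, 31 x 93 x 6 mm, lying on the worktop; origin under its middle.
- star_knob: Loose bystander: black star knob, 41 x 40 x 32 mm, standing on the worktop; origin under its middle.
- tally_counter: Loose bystander: small round hand counter, 45 x 54 x 24 mm; origin under its middle.
- staple_box: Loose bystander: small blue carton 44 x 74 x 31 mm; origin under its middle.

How it is judged:
By the outcome, as a careful person would: the job done as asked, in the order asked, and still so for the second after the job is handed in, while the arm keeps its last pose, push and grip.
It also fails if it takes over 56 s, if anything falls off the work surface, if the arm or the gripper's body presses on something with over 40 N, if the wrist force passes 120 N, or if a joint passes its speed limit or range.

### The arm

A 6-joint arm with a two-finger parallel gripper is mounted at the origin on a cart in front of the work surface, level with it; the furniture and walls round the work are solid. World frame = base frame: x ahead of the robot, y to its left, z up, the work surface at z = 0. Lengths are in m, angles in degrees, forces in N, time in s.
With the tool pointing down it reaches from about 0.25 to 0.725 m from the base axis. Payload 9.7 kg.
Tool frame: the origin (TCP) lies on the centre line of the jaws, within the pads' length; the fingertips stand 22 mm ahead of it and the grasp point (between the pads) lies 3 mm ahead of it; z points along the fingers, y is the direction in which the jaws open and shut (so a half turn about z gives the same grasp; the last joint's range is limited). The gripper opens to 85 mm and grips with 20 to 120 N. Pads are 22 mm wide; open, the fingers measure 114 mm over their backs; the gripper's body (76 mm by 85 mm) begins 54 mm behind the grasp point. The pads swing forward as they close: fully open they stand 13 mm farther back than shut.
Start: joints at [65.489, 4.979, 10.078, 95.1, 0, 90], TCP at [0.228, 0.5, 0.253] pointing down, gripper open.
Joint ranges: [-179.16, 179.16], [-48.56, 103.87], [-65.8, 70.77], [-126.05, 130.52], [-82.76, 87.17], [-180, 180]. Speed limits (degrees/s): [127.2, 127.2, 147.25, 180, 180, 180].

### API

Orientations are given as [roll, pitch, yaw] about the fixed x, y, z axes, in that order (R = Rz(yaw) Ry(pitch) Rx(roll)).
In Python, from workcell import get_obs, camera, camera_params, job_done gives the robot as it stands.
- The arm moves only by the tool servo_tool, never from a script. Its argument "steps" is a list of rows, each an object of numbers: "x", "y", "z": the shift along the world's x, y, z in mm; "yaw": the turn about the world's z in degrees. A call has 1 to 12 rows; each row is the pose to reach, as a shift and turn from the pose measured when the call began; what a row does not reach only later rows make up. A row lasts 1/8 s, in which the tool goes at most 62.5 mm and 10.7 degrees, less where a joint would pass 70% of its speed; a pose out of reach is approached as far as the arm can. A call with a gripper value outside its range is refused whole. "grip" is the finger opening in mm, from 0 to 85.4, set as the call begins (left out, the last holds). The fingers move at their own pace and stop on an object; "grip_force" is the grip in N (left out, the last holds). Time passes only in rows, so rows that repeat a pose let the fingers close. It gives the time, the measured TCP pose, the force and the opening at its end, in the units of the state.
- get_obs(): the state, without advancing time (a new reading comes with each control period).
- camera(name): name is "scene" or "top" or "wrist"; returns (picture, depth): 400x640x3 uint8, red, green, blue; 400x640 float32, m along the optical axis (not along the pixel's ray), 0 where there is no reading.
- camera_params(name): a dict with "intrinsics" (3x3 intrinsics, pixels), "rvec" (rotation vector, rad) and "tvec" (3), from world to camera coordinates, as OpenCV has them; the wrist camera has in their place "hand_eye" (4x4, takes a point from camera to tool coordinates, whose origin is the TCP and whose axes are the flange's). Camera axes: x right, y down, z forward; pixel columns grow to the right and rows downward; lengths in m; the calibration is good to about 2 mm. A picture is of the moment at which its call begins: read the wrist's pose just before it. camera_params takes no time and is no camera call.
- job_done(): hands the job in, once; it reports no verdict.
The state is a dict: "time": time; "q": joint angles; "qd": joint speeds; "joint_efforts": joint torques, N m; "ee_pos": TCP position; "tcp_rot": TCP orientation; "wrist_force": force on the tool from outside, world axes, zero at the start; "torque": the same for the moment, N m; "opening": finger opening in m.
Only numpy, scipy, OpenCV 4.12 (cv2) and the standard library are available. Lean on these libraries where they do the work, as an engineer would, in place of code of your own. Each camera call takes 0.05 s, during which the arm holds its last target.

## Working session

There is one attempt and no reset: what is moved stays moved. The work goes in short steps, Python scripts to look and compute and a tool call to move; the robot and the scene stay as the last step left them, time stands still between calls to the robot, and variables do not carry over. Pictures are saved under pics/ and viewed, and the job is handed in when it is done.

Besides the shell and the picture viewer there is one more tool, called after "Call:" as a command line: name --argument value ..., lists and objects as JSON in quotes. servo_tool: Moves the arm, as the interface text tells. Its arguments: {"type":"object","properties":{"steps":{"type":"array"},"grip":{"type":"number"},"grip_force":{"type":"number"}},"required":["steps"]}

```bash
ls; mkdir -p pics; cat > h.py <<'E'
import numpy as np, cv2
from workcell import get_obs, camera, camera_params, job_done
def shot(name,fn):
    o=get_obs(); im,d=camera(name); cv2.imwrite(f'pics/{fn}.png',im[:,:,::-1]); np.savez(f'pics/{fn}.npz',im=im,d=d,p=o['ee_pos'],r=o['tcp_rot'])
    return o,im,d
E
python3 - <<'E'
from h import *
o,_,_=shot('scene','s0'); shot('top','t0')
print(o)
for n in('scene','top','wrist'): print(camera_params(n))
E
```

```text
pics
{'time': 0.0, 'q': array([ 6.54883523e+01,  5.01166328e+00,  1.00348909e+01,  9.50997998e+01,
       -2.76858786e-04,  8.99995655e+01]), 'qd': array([ 0.03453027, -0.05470068, -0.01889931,  0.01542152, -0.10144733,
        0.12618304]), 'joint_efforts': array([ 3.16099926e-03, -5.20388818e+01,  4.64798391e+01,  1.63261732e-02,
        1.14542813e-04, -2.61497371e-05]), 'ee_pos': array([0.22810183, 0.5002512 , 0.25258156]), 'tcp_rot': array([-1.79923428e+02,  2.76277803e-04,  1.55488787e+02]), 'wrist_force': array([-0.0049962 ,  0.11877928,  0.01991555]), 'torque': array([ 0.01179303, -0.03181962,  0.06061796]), 'opening': 0.08543980764451037}
{'intrinsics': array([[387.06502003,   0.        , 320.90978056],
       [  0.        , 387.06502003, 196.86626161],
       [  0.        ,   0.        ,   1.        ]]), 'rvec': array([ 0.63039222, -2.33272175,  1.51816157]), 'tvec': array([0.35843573, 0.22737789, 0.98450655])}
{'intrinsics': array([[436.61154452,   0.        , 318.68354592],
       [  0.        , 436.61154452, 198.64552271],
       [  0.        ,   0.        ,   1.        ]]), 'rvec': array([ 2.15182442, -2.1239515 ,  0.11339186]), 'tvec': array([-0.05317004,  0.44001717,  1.19001789])}
{'intrinsics': array([[310.51886457,   0.        , 322.50252309],
       [  0.        , 310.51886457, 201.47305565],
       [  0.        ,   0.        ,   1.        ]]), 'hand_eye': array([[ 5.71535561e-04, -9.46546002e-01, -3.22568347e-01,
         8.27215136e-02],
       [ 9.99999835e-01,  5.24325713e-04,  2.33243777e-04,
         6.49351872e-04],
       [-5.16450857e-05, -3.22568427e-01,  9.46546146e-01,
        -1.20226376e-01],
       [ 0.00000000e+00,  0.00000000e+00,  0.00000000e+00,
         1.00000000e+00]])}
```

View pics/s0.png

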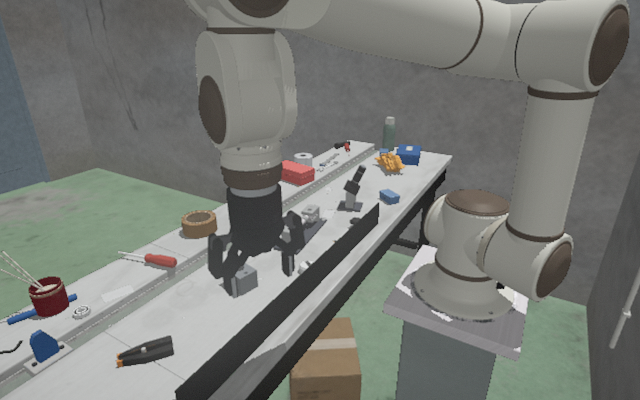

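View pics/t0.png

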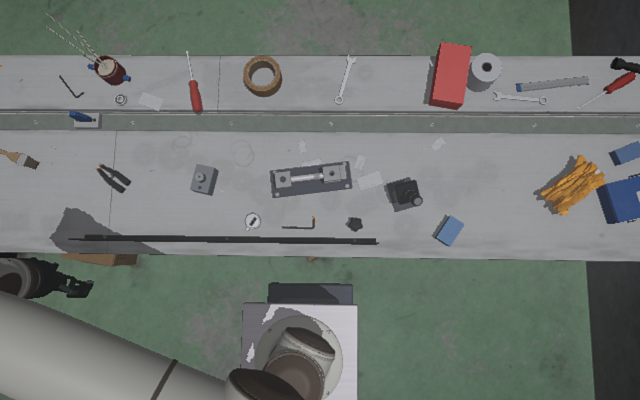

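```bash
cat >> h.py <<'E'
def cam(name):
    p=camera_params(name); R=cv2.Rodrigues(p['rvec'])[0]; return p['intrinsics'],R,p['tvec']
def wcam(pos,rpy):
    from scipy.spatial.transform import Rotation as Ro
    p=camera_params('wrist'); T=np.eye(4); T[:3,:3]=Ro.from_euler('xyz',rpy,degrees=True).as_matrix(); T[:3,3]=pos
    W=T@p['hand_eye']; R=W[:3,:3].T; return p['intrinsics'],R,-R@W[:3,3]
def ray(c,uv):
    K,R,t=c; d=R.T@np.linalg.solve(K,[uv[0],uv[1],1.]); return -R.T@t,d
def onz(c,uv,z):
    o,d=ray(c,uv); return o+d*(z-o[2])/d[2]
def proj(c,P):
    K,R,t=c; q=K@(R@np.asarray(P)+t); return q[:2]/q[2]
def cloud(c,d):
    K,R,t=c; v,u=np.mgrid[:d.shape[0],:d.shape[1]]
    P=np.stack([(u-K[0,2])/K[0,0]*d,(v-K[1,2])/K[1,1]*d,d],-1); return (P-t)@R
E
python3 - <<'E'
from h import *
f=np.load('pics/t0.npz'); c=cam('top'); im=f['im']; W=cloud(c,f['d'])
crop=im[140:260,170:470]; cv2.imwrite('pics/t0c.png',cv2.resize(crop[:,:,::-1],(800,320),interpolation=cv2.INTER_CUBIC))
for n,uv in dict(pin=(202,178),block=(204,180),forkL=(283,182),ped=(331,174),probe_top=(418,201),fenceL=(80,238),fenceR=(376,241),fence=(230,239),box=(449,229),ctr=(253,221),knob=(355,224),key=(298,226)).items():
    print(n,np.round(W[uv[1],uv[0]],3))
E
```

```text
pin [0.487 0.269 0.079]
block [0.486 0.27  0.055]
forkL [0.482 0.05  0.058]
ped [ 0.515 -0.081  0.01 ]
probe_top [ 0.419 -0.297  0.162]
fenceL [0.32  0.588 0.083]
fenceR [ 0.326 -0.21  -0.   ]
fence [0.326 0.202 0.005]
box [ 0.361 -0.406  0.03 ]
ctr [0.376 0.135 0.025]
knob [ 0.371 -0.149  0.032]
key [0.366 0.011 0.001]
```

View pics/t0c.png

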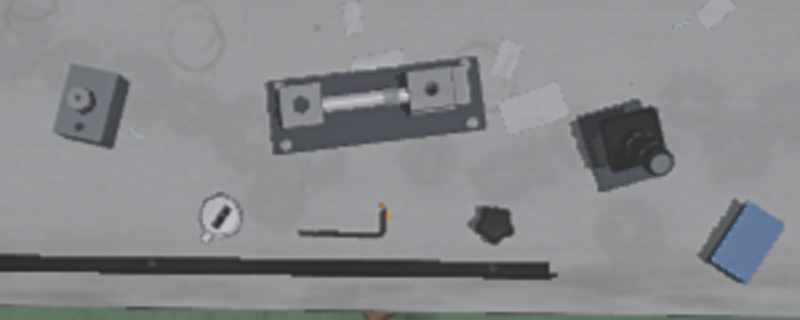

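Call:
servo_tool --steps '[{"x":30,"y":-30,"z":0,"yaw":-8},{"x":75,"y":-68,"z":-5,"yaw":-18},{"x":120,"y":-108,"z":-20,"yaw":-28},{"x":165,"y":-148,"z":-30,"yaw":-38},{"x":210,"y":-188,"z":-40,"yaw":-48},{"x":245,"y":-218,"z":-45,"yaw":-58},{"x":259,"y":-231,"z":-48,"yaw":-65},{"x":259,"y":-231,"z":-48,"yaw":-65},{"x":259,"y":-231,"z":-48,"yaw":-65}]' --grip 60

```text
time: 1.23
ee_pos: [0.4867, 0.2696, 0.2045]
tcp_rot: [-179.9, 0.0, 90.6]
wrist_force: [-0.2, 0.7, 0.2]
opening: 0.0605
```

```bash
python3 - <<'E'
from h import *
o,_,_=shot('wrist','w1');shot('top','t1');shot('scene','s1');print(o['time'],o['ee_pos'],o['tcp_rot'],o['q'],o['opening'])
f=np.load('pics/t1.npz'); im=f['im']
crop=im[140:260,170:470]; cv2.imwrite('pics/t1c.png',cv2.resize(crop[:,:,::-1],(800,320),interpolation=cv2.INTER_CUBIC))
im=np.load('pics/s1.npz')['im']; cv2.imwrite('pics/s1c.png',cv2.resize(im[150:270,200:400,::-1],(800,480),interpolation=cv2.INTER_CUBIC))
E
```

```text
1.225 [0.48665747 0.26960544 0.20454593] [-1.79902142e+02  3.39079733e-03  9.06256450e+01] [2.89656521e+01 5.18904055e+00 4.89831222e+00 8.97970110e+01
 4.34692572e-02 1.18339977e+02] 0.06048056609911168
```

View pics/w1.png

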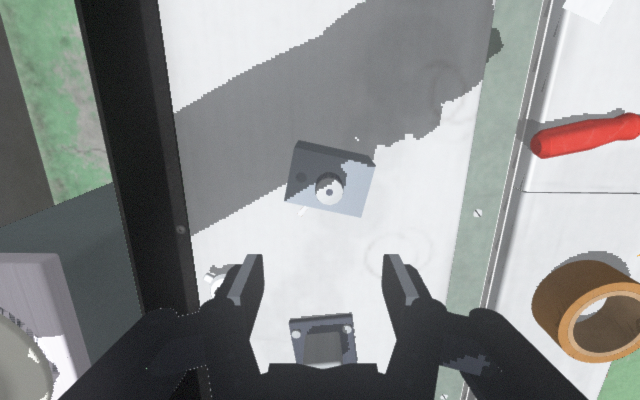

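View pics/s1c.png

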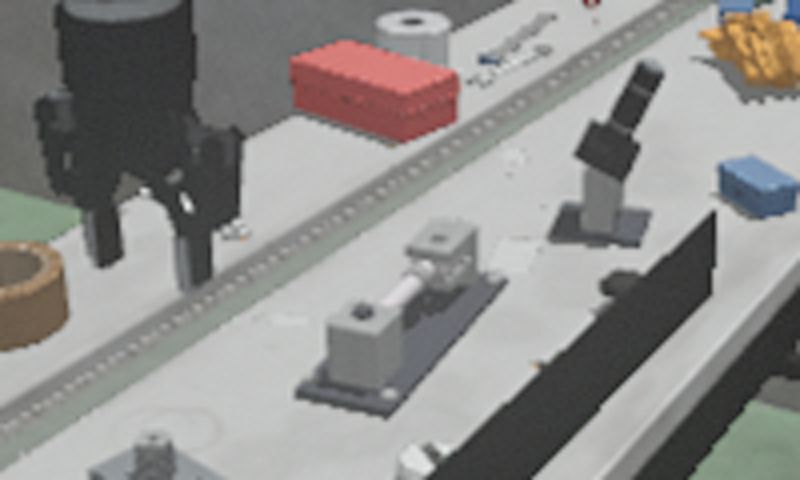

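View pics/t1c.png

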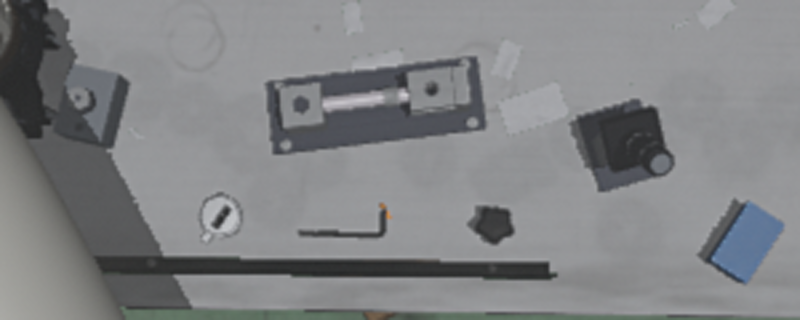

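```bash
python3 - <<'E'
from h import *
f=np.load('pics/w1.npz'); im=f['im']; c=wcam(f['p'],f['r'])
g=cv2.cvtColor(im,cv2.COLOR_RGB2GRAY)
cv2.imwrite('pics/w1c.png',cv2.resize(im[120:240,270:400,::-1],(780,720)[:2],interpolation=cv2.INTER_CUBIC)[:600])
cs=cv2.HoughCircles(g[160:220,290:370],cv2.HOUGH_GRADIENT,1,20,param1=100,param2=15,minRadius=10,maxRadius=25);print(cs)
m=np.argwhere(g[183:200,321:338]<110); print(m.mean(0)[::-1]+[321,183],len(m))
W=cloud(c,f['d']); print(W[196,332],W[205,350])
for z in(.076,): print(onz(c,(329.5,191.5),z))
ct=cam('top'); t=np.load('pics/t0.npz'); W=cloud(ct,t['d'])
cv2.imwrite('pics/t0d.png',cv2.resize(t['im'][155:205,180:220,::-1],(480,600),interpolation=cv2.INTER_CUBIC))
cv2.imwrite('pics/t0e.png',cv2.resize(t['im'][150:205,262:360,::-1],(784,440),interpolation=cv2.INTER_CUBIC))
cv2.imwrite('pics/t0f.png',cv2.resize(t['im'][170:225,375:435,::-1],(600,550),interpolation=cv2.INTER_CUBIC))
E
```

```text
[[[38.5 25.5 13.8]]]
[nan nan] 0
[0.49507646 0.27328856 0.07585358] [0.51307248 0.25620149 0.04963346]
[0.4928943  0.27726588 0.076     ]<stdin>:6: RuntimeWarning: Mean of empty slice.
  ret = um.true_divide(
```

View pics/w1c.png

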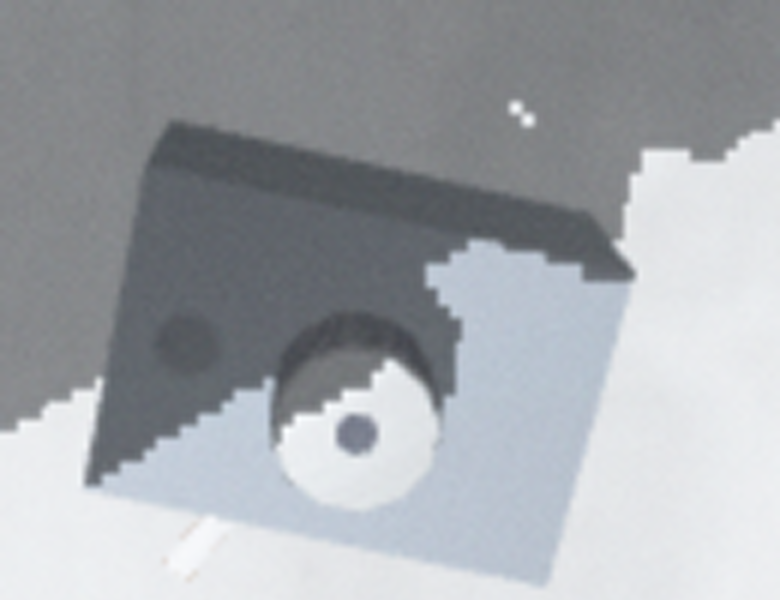

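View pics/t0d.png

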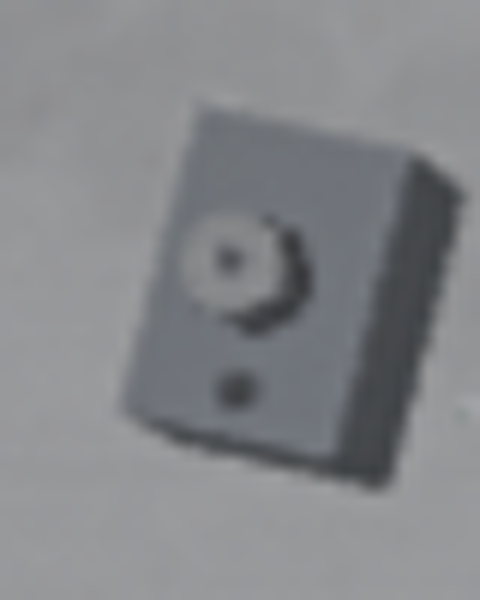

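View pics/t0e.png

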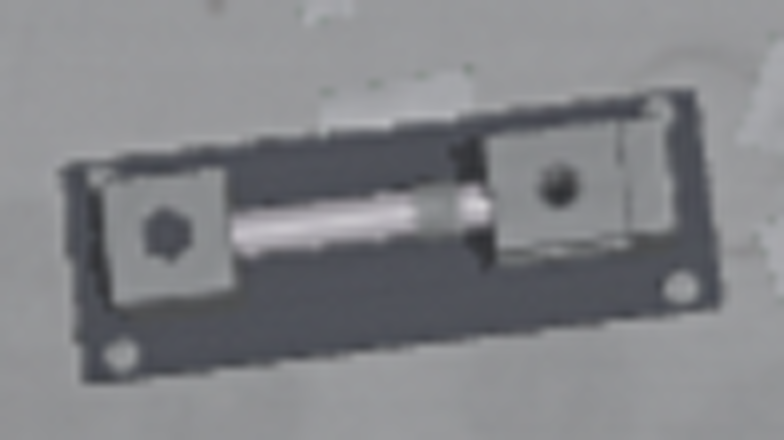

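View pics/t0f.png

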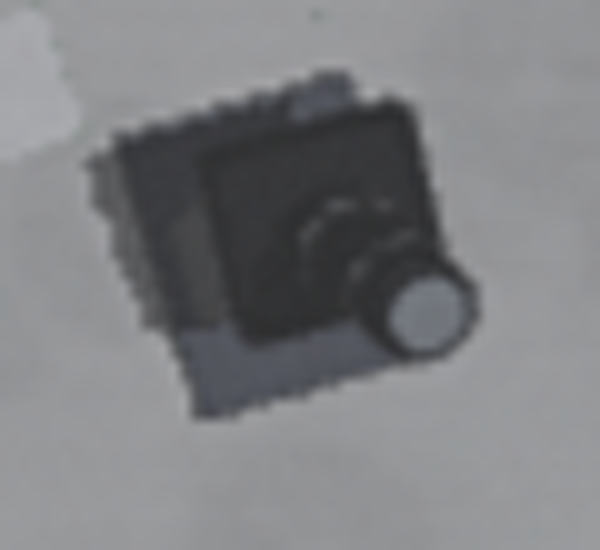

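```bash
python3 - <<'E'
from h import *
f=np.load('pics/w1.npz'); c=wcam(f['p'],f['r']); ct=cam('top'); cs=cam('scene')
print('pin w',onz(c,(329,191.8),.076),'top',onz(ct,(198.7,176.2),.076), 'tcp',f['p'])
print('fork top',onz(ct,(331.4,172.6),.061),'bolt',onz(ct,(262+167/8-.5,150+234/8-.5),.062))
# plate corners z=.008
q=np.array([(68,165),(692,92),(718,303),(86,380)])/8+[261.5,149.5]
P=[onz(ct,u,.008) for u in q]; print(np.round(P,4)); print('ctr',np.mean(P,0)); d=P[0]-P[1]+P[3]-P[2]; a=np.arctan2(-d[0],d[1]);d/=np.linalg.norm(d); print(np.degrees(a),'forkpred',np.mean(P,0)-0.06*d)
b=onz(ct,np.array([435,312])/10+[374.5,169.5],.158); print('probe back',b)
q=np.array([(318,72+0),(0,0)])
print('scene fork',onz(cs,(200+438/4-.5,150+240/4-.5),.061))
E
```

```text
pin w [0.49248055 0.27699836 0.076     ] top [0.4923596 0.2789942 0.076    ] tcp [0.48665747 0.26960544 0.20454593]
fork top [ 0.50868845 -0.08214821  0.061     ] bolt [0.49009032 0.05189249 0.062     ]
[[ 0.5247  0.0945  0.008 ]
 [ 0.5534 -0.1293  0.008 ]
 [ 0.4769 -0.139   0.008 ]
 [ 0.4468  0.0857  0.008 ]]
ctr [ 0.50046607 -0.02203032  0.008     ]
7.475542518817446 forkpred [ 0.50827224 -0.08152035  0.008     ]
probe back [ 0.42078043 -0.2974132   0.158     ]
scene fork [ 0.50649563 -0.07973488  0.061     ]
```

Call:
servo_tool --steps '[{"x":5.8,"y":8,"z":-20,"yaw":-0.6},{"x":5.8,"y":8,"z":-60,"yaw":-0.6},{"x":5.8,"y":8,"z":-100,"yaw":-0.6},{"x":5.8,"y":8,"z":-122,"yaw":-0.6},{"x":5.8,"y":8,"z":-130,"yaw":-0.6},{"x":5.8,"y":8,"z":-130,"yaw":-0.6},{"x":5.8,"y":8,"z":-130,"yaw":-0.6}]' --grip 50

```text
time: 2.25
ee_pos: [0.4928, 0.2785, 0.0759]
tcp_rot: [180.0, -0.1, 90.0]
wrist_force: [0.1, 0.3, 0.3]
opening: 0.05
```

Call:
servo_tool --steps '[{"z":0},{"z":0},{"z":0},{"z":0},{"z":0},{"z":0}]' --grip 10 --grip_force 60

```text
schema error: expected keys x, y, z, yaw
```

Call:
servo_tool --steps '[{"x":0,"y":0,"z":-1,"yaw":0},{"x":0,"y":0,"z":-1,"yaw":0},{"x":0,"y":0,"z":-1,"yaw":0},{"x":0,"y":0,"z":-1,"yaw":0},{"x":0,"y":0,"z":-1,"yaw":0}]' --grip 10 --grip_force 60

```text
time: 2.88
ee_pos: [0.4933, 0.2787, 0.0759]
tcp_rot: [179.9, -0.1, 90.0]
wrist_force: [0.2, 0.2, 5.6]
opening: 0.022
```

Call:
servo_tool --steps '[{"x":0,"y":0,"z":15,"yaw":0},{"x":0,"y":0,"z":40,"yaw":0},{"x":0,"y":0,"z":75,"yaw":0},{"x":0,"y":-15,"z":95,"yaw":0},{"x":2,"y":-50,"z":98,"yaw":0},{"x":4,"y":-95,"z":98,"yaw":0},{"x":6,"y":-140,"z":98,"yaw":0},{"x":8,"y":-185,"z":98,"yaw":0},{"x":10,"y":-230,"z":98,"yaw":0},{"x":12,"y":-275,"z":98,"yaw":0},{"x":14,"y":-320,"z":98,"yaw":0},{"x":15,"y":-360,"z":98,"yaw":0}]'

```text
time: 4.38
ee_pos: [0.5076, -0.0836, 0.1742]
tcp_rot: [179.9, -0.1, 90.0]
wrist_force: [0.4, 0.7, -1.3]
opening: 0.0218
```

Call:
servo_tool --steps '[{"x":0,"y":-40,"z":0,"yaw":0},{"x":0,"y":-62,"z":0,"yaw":0},{"x":0,"y":-62,"z":0,"yaw":0},{"x":0,"y":-62,"z":0,"yaw":0}]'

```text
time: 4.88
ee_pos: [0.5072, -0.1454, 0.1742]
tcp_rot: [179.9, -0.1, 90.0]
wrist_force: [0.5, 0.0, -0.9]
opening: 0.022
```

```bash
python3 - <<'E'
from h import *
o,im,d=shot('wrist','w2');print(o['time'],o['ee_pos'],o['tcp_rot'],o['wrist_force'],o['opening'],o['qd'])
E
```

```text
4.875 [ 0.50720611 -0.14542478  0.17422078] [ 1.79909410e+02 -1.14588070e-01  8.99671105e+01] [ 0.51394591  0.0107657  -0.91798477] 0.021955266694705017 [ 0.9887759  -0.04833529 -0.02427225  0.01225144  0.03684944  0.09114603]
```

View pics/w2.png

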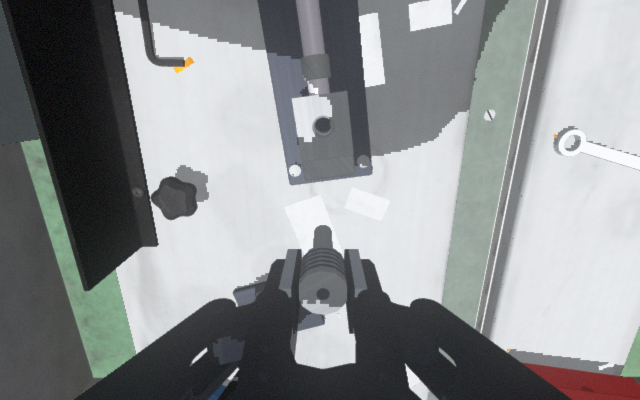

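```bash
python3 - <<'E'
from h import *
f=np.load('pics/w2.npz'); im=f['im']
cv2.imwrite('pics/w2a.png',cv2.resize(im[215:315,270:375,::-1],(630,600),interpolation=cv2.INTER_CUBIC))
cv2.imwrite('pics/w2b.png',cv2.resize(cv2.convertScaleAbs(im[85:185,280:380,::-1],alpha=1.6),(600,600),interpolation=cv2.INTER_CUBIC))
E
```

```text
(no output)
```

View pics/w2a.png

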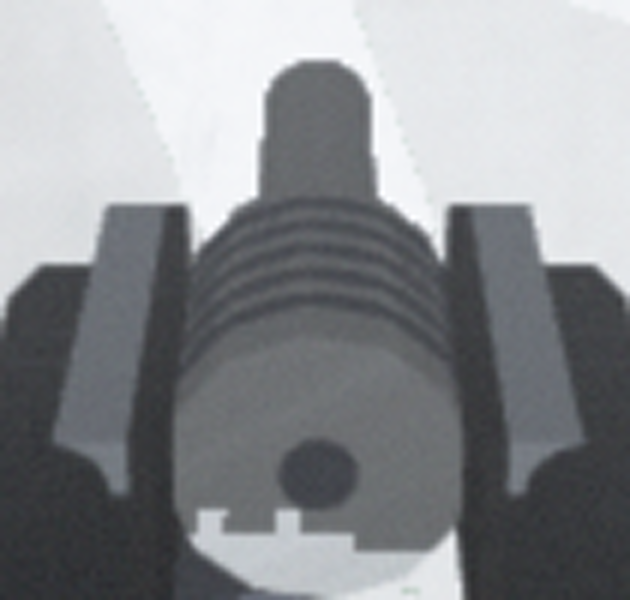

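View pics/w2b.png

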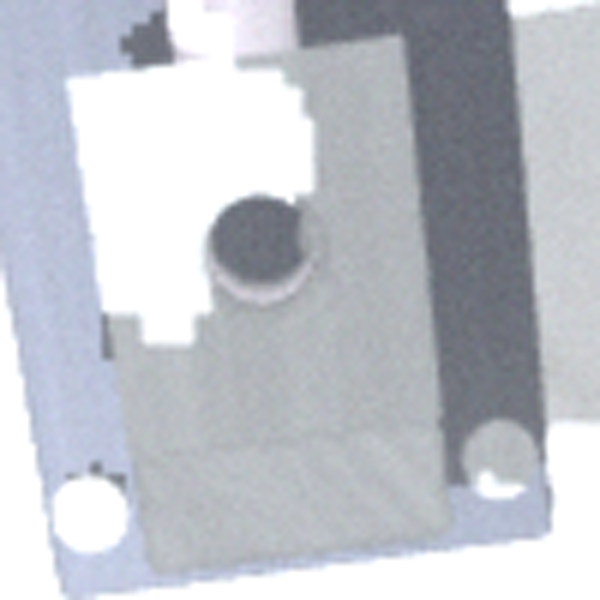

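```bash
python3 - <<'E'
from h import *
f=np.load('pics/w2.npz'); c=wcam(f['p'],f['r'])
h=onz(c,(323.2,126),.061); m=onz(c,(322.5,293.5),.1743); print('hole',h,'mark',m,'mark-tcp',m-f['p'],'d',h-m)
d=f['d']; W=cloud(c,d); print('d',W[285,322],W[140,340])
for dz,r in((-.067,.006),(-.071,.0035)):
  b=m+[0,0,dz]
  print([((np.array(proj(c,b+[0,r,0]))-[269.5,214.5])*6).round(), ((proj(c,b+[r,0,0])-[269.5,214.5])*6).round(), ((proj(c,b-[r,0,0])-[269.5,214.5])*6).round()])
E
```

```text
hole [ 0.50857617 -0.08272698  0.061     ] mark [ 0.50787399 -0.14702604  0.1743    ] mark-tcp [ 6.67876494e-04 -1.60126343e-03  7.92187345e-05] d [ 0.00070218  0.06429907 -0.1133    ]
d [ 0.50764883 -0.14312181  0.17342533] [ 0.52113804 -0.0930053   0.06016642]
[array([317.,  57.]), array([372., 107.]), array([262., 107.])]
[array([317.,  64.]), array([348.,  92.]), array([286.,  92.])]
```

Call:
servo_tool --steps '[{"x":0.7,"y":20,"z":0,"yaw":0},{"x":0.7,"y":48,"z":0,"yaw":0},{"x":0.7,"y":62,"z":0,"yaw":0},{"x":0.7,"y":64.2,"z":-10,"yaw":0},{"x":0.7,"y":64.2,"z":-28,"yaw":0},{"x":0.7,"y":64.2,"z":-38,"yaw":0},{"x":0.7,"y":64.2,"z":-43,"yaw":0},{"x":0.7,"y":64.2,"z":-46,"yaw":0},{"x":0.7,"y":64.2,"z":-48,"yaw":0}]'

```text
time: 6.05
ee_pos: [0.5082, -0.0811, 0.1263]
tcp_rot: [179.9, -0.1, 90.0]
wrist_force: [0.3, -0.2, -1.0]
opening: 0.0222
```

```bash
python3 - <<'E'
from h import *
o,im,d=shot('wrist','w3');print(o['time'],o['ee_pos'],o['wrist_force'],o['torque'])
cv2.imwrite('pics/w3a.png',cv2.resize(cv2.convertScaleAbs(im[200:320,260:380,::-1],alpha=1.4),(600,600),interpolation=cv2.INTER_CUBIC))
E
```

```text
6.05 [ 0.50818563 -0.08106514  0.12634892] [ 0.29206458 -0.15718084 -1.03565252] [-0.02983105  0.00196242 -0.06158041]
```

View pics/w3a.png

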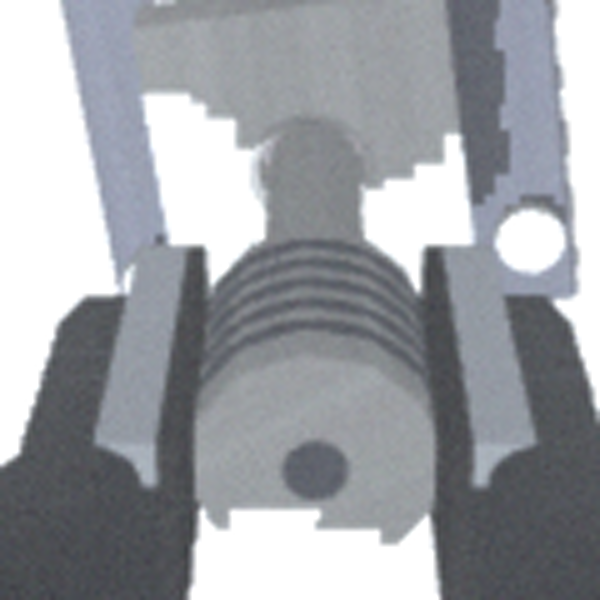

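Call:
servo_tool --steps '[{"x":-0.7,"y":0,"z":0,"yaw":0},{"x":-0.7,"y":0,"z":-4,"yaw":0},{"x":-0.7,"y":0,"z":-8,"yaw":0},{"x":-0.7,"y":0,"z":-12,"yaw":0},{"x":-0.7,"y":0,"z":-12,"yaw":0}]'

```text
time: 6.72
ee_pos: [0.5072, -0.0809, 0.1137]
tcp_rot: [179.9, -0.1, 90.0]
wrist_force: [-0.5, 0.3, -0.9]
opening: 0.0221
```

Call:
servo_tool --steps '[{"x":0,"y":0,"z":-5,"yaw":0},{"x":0,"y":0,"z":-10,"yaw":0},{"x":0,"y":0,"z":-15,"yaw":0},{"x":0,"y":0,"z":-19,"yaw":0},{"x":0,"y":0,"z":-22,"yaw":0},{"x":0,"y":0,"z":-23,"yaw":0}]'

```text
time: 7.48
ee_pos: [0.5071, -0.0809, 0.0905]
tcp_rot: [179.9, -0.1, 90.0]
wrist_force: [-0.3, -1.1, 0.1]
opening: 0.0218
```

Call:
servo_tool --steps '[{"x":0,"y":0,"z":-1.5,"yaw":0},{"x":0,"y":0,"z":-2.5,"yaw":0},{"x":0,"y":0,"z":-3.5,"yaw":0},{"x":0,"y":0,"z":-3.5,"yaw":0}]'

```text
time: 7.98
ee_pos: [0.5071, -0.0809, 0.087]
tcp_rot: [179.9, -0.1, 90.0]
wrist_force: [-1.8, -0.0, 0.9]
opening: 0.0218
```

```bash
python3 - <<'E'
from h import *
o,im,d=shot('wrist','w4');print(o['time'],o['ee_pos'],o['wrist_force'],o['torque'])
cv2.imwrite('pics/w4a.png',cv2.resize(cv2.convertScaleAbs(im[200:320,260:380,::-1],alpha=1.4),(600,600),interpolation=cv2.INTER_CUBIC))
E
```

```text
7.975 [ 0.50711865 -0.08094156  0.08699531] [-1.84618792 -0.01791917  0.88467017] [-0.03397102  0.37838313  0.01233731]
```

View pics/w4a.png

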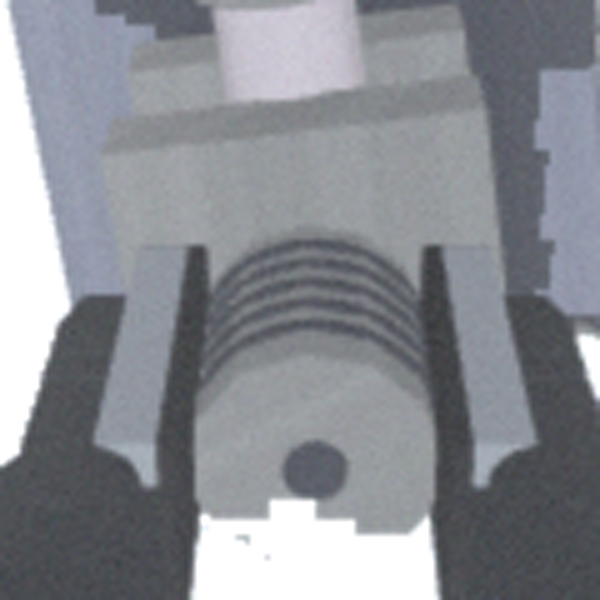

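Head did not slip and is very near home; push a little more until a clear reaction shows.

Call:
servo_tool --steps '[{"x":0,"y":0,"z":-0.6,"yaw":0},{"x":0,"y":0,"z":-1.2,"yaw":0},{"x":0,"y":0,"z":-1.8,"yaw":0}]'

```text
time: 8.4
ee_pos: [0.5072, -0.081, 0.0869]
tcp_rot: [179.9, -0.1, 90.0]
wrist_force: [-8.4, 1.3, 17.7]
opening: 0.022
```

Call:
servo_tool --steps '[{"x":0,"y":0,"z":0,"yaw":0},{"x":0,"y":0,"z":0,"yaw":0},{"x":0,"y":0,"z":0,"yaw":0},{"x":0,"y":0,"z":0,"yaw":0}]' --grip 45

```text
time: 8.9
ee_pos: [0.5072, -0.0809, 0.0867]
tcp_rot: [179.9, -0.1, 90.0]
wrist_force: [-0.6, -0.4, -0.2]
opening: 0.0451
```

Call:
servo_tool --steps '[{"x":0,"y":0,"z":12,"yaw":0},{"x":0,"y":0,"z":35,"yaw":0},{"x":0,"y":-5,"z":65,"yaw":0},{"x":0,"y":-20,"z":95,"yaw":-8},{"x":0,"y":-45,"z":110,"yaw":-16},{"x":0,"y":-65,"z":112,"yaw":-20},{"x":0,"y":-70,"z":112,"yaw":-20},{"x":0,"y":-70,"z":112,"yaw":-20}]'

```text
time: 9.9
ee_pos: [0.5068, -0.1509, 0.1977]
tcp_rot: [180.0, -0.1, 70.1]
wrist_force: [-0.2, -0.6, 0.1]
opening: 0.045
```

```bash
python3 - <<'E'
from h import *
o,im,d=shot('wrist','w5');print(o['time'],o['ee_pos'],o['tcp_rot'],o['wrist_force'],o['torque'])
E
```

```text
9.9 [ 0.50681607 -0.15091462  0.19774975] [ 1.79984051e+02 -1.15573494e-01  7.00749362e+01] [-0.18452692 -0.57801823  0.07523658] [0.01764404 0.02195235 0.00915782]
```

View pics/w5.png

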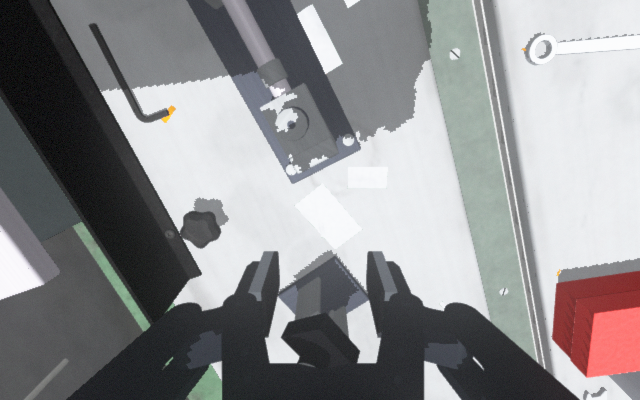

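```bash
python3 - <<'E'
from h import *
f=np.load('pics/w5.npz'); im=f['im']; c=wcam(f['p'],f['r']); W=cloud(c,f['d'])
cv2.imwrite('pics/w5a.png',cv2.resize(cv2.convertScaleAbs(im[75:175,250:350,::-1],alpha=1.4),(600,600),interpolation=cv2.INTER_CUBIC))
for uv in((288,118),(296,128),(300,120)): print(W[uv[1],uv[0]])
for uv in((322,150),(272,118),(315,145)): print('fork',W[uv[1],uv[0]])
E
```

```text
[ 0.50724353 -0.07802442  0.08634429]
[ 0.51017026 -0.08652194  0.08704347]
[ 0.51487951 -0.08228341  0.08626242]
fork [ 0.52097325 -0.11212713  0.06010832]
fork [ 0.49215177 -0.07425532  0.06139816]
fork [ 0.51692662 -0.1063014   0.05990775]
```

View pics/w5a.png

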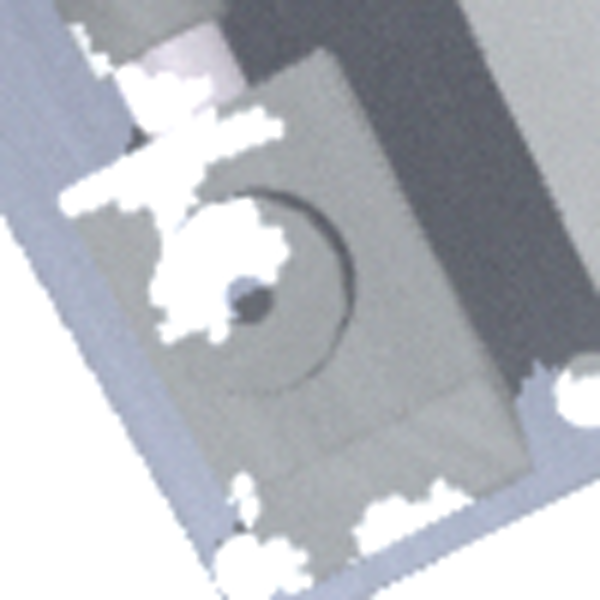

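Call:
servo_tool --steps '[{"x":-4,"y":-8,"z":20,"yaw":-8},{"x":-18,"y":-30,"z":45,"yaw":-18},{"x":-36,"y":-60,"z":60,"yaw":-28},{"x":-54,"y":-90,"z":62,"yaw":-38},{"x":-70,"y":-120,"z":62,"yaw":-48},{"x":-85,"y":-140,"z":62,"yaw":-56},{"x":-87,"y":-144,"z":62,"yaw":-58},{"x":-87,"y":-144,"z":62,"yaw":-58}]' --grip 60

```text
time: 10.95
ee_pos: [0.4201, -0.2941, 0.2596]
tcp_rot: [-180.0, -0.1, 12.2]
wrist_force: [-0.7, -0.1, -0.3]
opening: 0.0601
```

```bash
python3 - <<'E'
from h import *
o,im,d=shot('wrist','w6');print(o['time'],o['ee_pos'],o['tcp_rot'],o['q'])
E
```

```text
10.95 [ 0.42009312 -0.29407809  0.25962886] [-1.79994660e+02 -1.13959679e-01  1.22118389e+01] [-3.50379797e+01 -6.55403919e-02  5.56516209e+00  9.55572678e+01
  8.73079704e-02  1.32750232e+02]
```

View pics/w6.png

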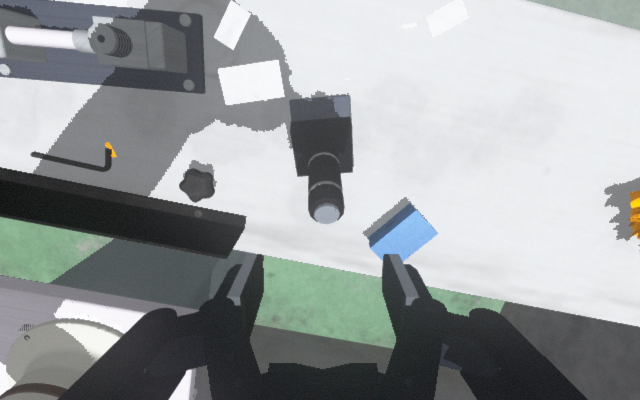

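```bash
python3 - <<'E'
from h import *
f=np.load('pics/w6.npz'); im=f['im']; c=wcam(f['p'],f['r']); W=cloud(c,f['d'])
cv2.imwrite('pics/w6a.png',cv2.resize(cv2.convertScaleAbs(im[85:235,270:370,::-1],alpha=2.5),(400,600),interpolation=cv2.INTER_CUBIC))
for uv in((326,213),(324,195),(322,170),(300,150),(345,150),(300,167),(346,167),(320,135)): print(uv,W[uv[1],uv[0]].round(4))
f5=np.load('pics/w5.npz'); c5=wcam(f5['p'],f5['r']); print('mark',onz(c5,(291,124.5),.087))
E
```

```text
(326, 213) [ 0.4212 -0.2963  0.162 ]
(324, 195) [ 0.4337 -0.292   0.1587]
(322, 170) [ 0.4461 -0.2878  0.1321]
(300, 150) [ 0.4504 -0.2655  0.0869]
(345, 150) [ 0.4591 -0.3072  0.085 ]
(300, 167) [ 0.4324 -0.2684  0.0786]
(346, 167) [ 0.4417 -0.313   0.0767]
(320, 135) [ 0.4687 -0.2809  0.0927]
mark [ 0.50699839 -0.08265231  0.087     ]
```

View pics/w6a.png

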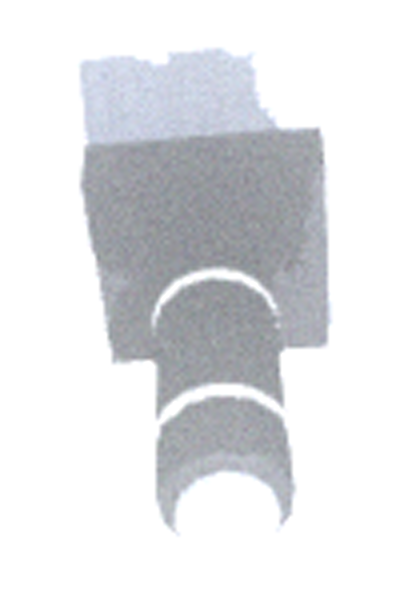

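```bash
python3 - <<'E'
from h import *
f=np.load('pics/w6.npz'); c=wcam(f['p'],f['r'])
P=lambda x,y,z: onz(c,(270+x/4-.5,85+y/4-.5),z)
l=P(112,360,.074),P(328,346,.074); u=P(84,145,.096),P(320,128,.096)
for a,b in(l,u): d=a-b; print(a,b,np.linalg.norm(d),'yaw',np.degrees(np.arctan2(-d[0],d[1])))
mouth=(sum(l)+sum(u))/4; print('mouth',mouth)
back=P(228,520,.085+.08*np.cos(.42)); print('back',back)
ax=back-mouth; print(ax/np.linalg.norm(ax),np.linalg.norm(ax),'lean az',np.degrees(np.arctan2(-ax[1],-ax[0])),'tilt',np.degrees(np.arccos(ax[2]/np.linalg.norm(ax))))
ct=cam('top'); t=np.load('pics/t0.npz')
print('back top',onz(ct,np.array([432,312])/10+[374.5,169.5],.158))
# side silhouettes of grip: left/right edge at mid
print(proj(c,mouth),proj(c,back),proj(c,(mouth+back)/2))
E
```

```text
[ 0.423252   -0.26726419  0.074     ] [ 0.43833758 -0.31972763  0.074     ] 0.05458925725053985 yaw 16.042298906740818
[ 0.47565274 -0.25268774  0.096     ] [ 0.49029903 -0.30298883  0.096     ] 0.052390013274411944 yaw 16.2340966720498
mouth [ 0.45688534 -0.28566709  0.085     ]
back [ 0.41864257 -0.29726234  0.15804712]
[-0.45929714 -0.13925935  0.87729868] 0.08326367869296633 lean az 16.86735593489075 tilt 28.681798164078742
back top [ 0.42077212 -0.29667481  0.158     ]
[322.3401768  147.45091196] [326.5 214.5] [324.1994232  177.41871812]
```

Call:
servo_tool --steps '[{"x":8,"y":1,"z":-10,"yaw":3.8},{"x":15,"y":1.7,"z":-35,"yaw":3.8},{"x":15.2,"y":1.7,"z":-70,"yaw":3.8},{"x":15.2,"y":1.7,"z":-105,"yaw":3.8},{"x":15.2,"y":1.7,"z":-122,"yaw":3.8},{"x":15.2,"y":1.7,"z":-127.6,"yaw":3.8},{"x":15.2,"y":1.7,"z":-127.6,"yaw":3.8}]'

```text
time: 11.88
ee_pos: [0.4359, -0.2922, 0.1328]
tcp_rot: [180.0, -0.2, 16.1]
wrist_force: [0.8, -0.5, -0.3]
opening: 0.0601
```

```bash
python3 - <<'E'
from h import *
o,im,d=shot('wrist','w7');print(o['time'],o['ee_pos'],o['tcp_rot'],o['wrist_force'])
E
```

```text
11.875 [ 0.4358778  -0.29217461  0.13284722] [ 1.79963620e+02 -1.50453391e-01  1.60951945e+01] [ 0.78795301 -0.52927468 -0.26141025]
```

View pics/w7.png

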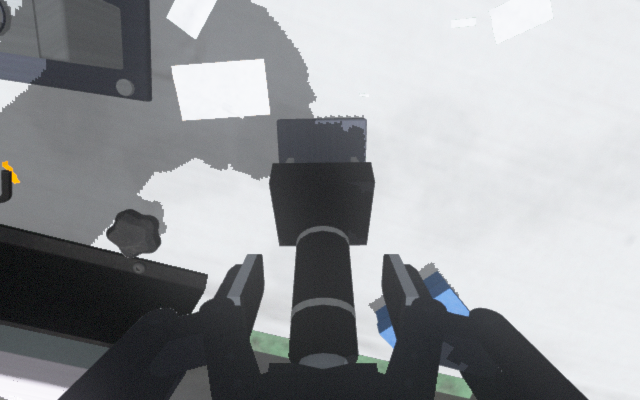

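Call:
servo_tool --steps '[{"x":0,"y":0,"z":0,"yaw":0},{"x":0,"y":0,"z":0,"yaw":0},{"x":0,"y":0,"z":0,"yaw":0},{"x":0,"y":0,"z":0,"yaw":0},{"x":0,"y":0,"z":0,"yaw":0}]' --grip 15 --grip_force 30

```text
time: 12.55
ee_pos: [0.4363, -0.2926, 0.1342]
tcp_rot: [179.9, -0.2, 16.1]
wrist_force: [-1.3, 0.7, 5.8]
opening: 0.0277
```

Call:
servo_tool --steps '[{"x":-2,"y":-0.6,"z":4.6,"yaw":0},{"x":-5,"y":-1.4,"z":11.7,"yaw":0},{"x":-8,"y":-2.3,"z":18.7,"yaw":0},{"x":-11,"y":-3.1,"z":25.7,"yaw":0},{"x":-14.1,"y":-4,"z":33,"yaw":0},{"x":-14.9,"y":-4.3,"z":34.7,"yaw":0},{"x":-14.9,"y":-4.3,"z":34.7,"yaw":0}]'

```text
time: 13.42
ee_pos: [0.4214, -0.2969, 0.1689]
tcp_rot: [179.9, -0.2, 16.1]
wrist_force: [0.1, -0.1, -1.3]
opening: 0.0272
```

```bash
python3 - <<'E'
from h import *
o,im,d=shot('wrist','w8');print(o['time'],o['ee_pos'],o['tcp_rot'],o['wrist_force'],o['torque'])
_,im,_=shot('scene','s8')
cv2.imwrite('pics/s8c.png',cv2.resize(im[120:240,290:430,::-1],(700,600),interpolation=cv2.INTER_CUBIC))
E
```

```text
13.425 [ 0.42135978 -0.29693832  0.16894728] [179.86415016  -0.23368002  16.07086588] [ 0.05518284 -0.05038908 -1.30989086] [-0.01042842  0.02059477 -0.01008632]
```

View pics/w8.png

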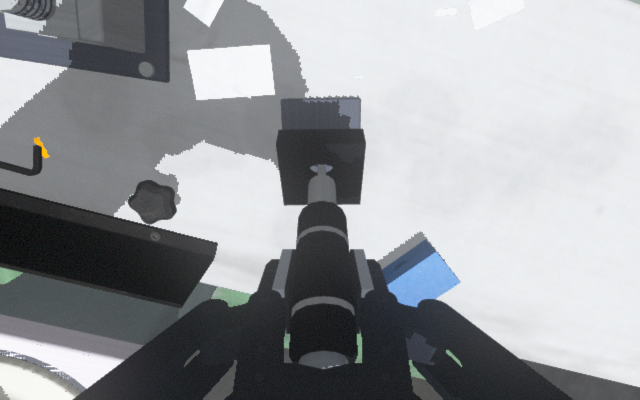

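View pics/s8c.png

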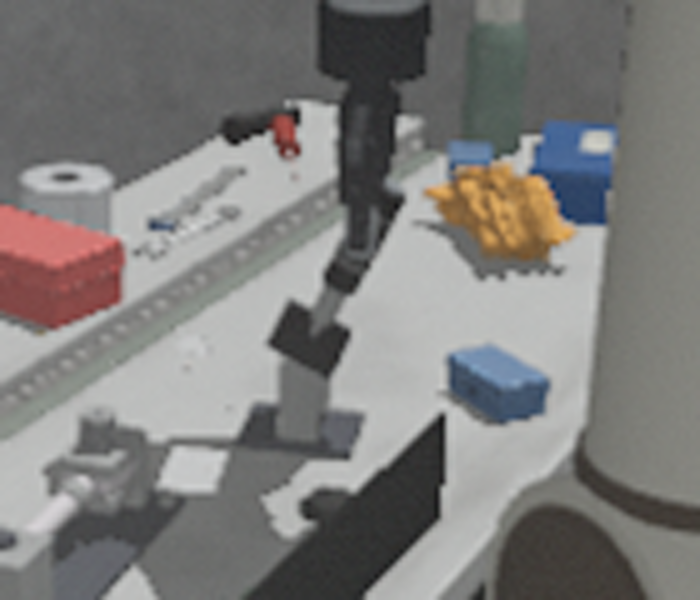

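Call:
servo_tool --steps '[{"x":3.8,"y":1.1,"z":0.5,"yaw":0},{"x":7.7,"y":2.2,"z":2,"yaw":0},{"x":11.5,"y":3.3,"z":3.5,"yaw":0},{"x":15.4,"y":4.4,"z":5,"yaw":0},{"x":19.2,"y":5.5,"z":6.5,"yaw":0},{"x":23.1,"y":6.6,"z":8,"yaw":0}]' --grip_force 20

```text
time: 14.28
ee_pos: [0.4446, -0.2902, 0.1765]
tcp_rot: [179.9, -0.2, 16.1]
wrist_force: [-3.0, -1.3, -4.1]
opening: 0.0275
```

```bash
python3 - <<'E'
from h import *
o,im,d=shot('wrist','w9');print(o['time'],o['ee_pos'],o['tcp_rot'],o['wrist_force'],o['torque'])
_,im,_=shot('scene','s9')
cv2.imwrite('pics/s9c.png',cv2.resize(im[120:240,290:430,::-1],(700,600),interpolation=cv2.INTER_CUBIC))
E
```

```text
14.275 [ 0.44457892 -0.29020033  0.17653464] [179.89247783  -0.19123152  16.07306789] [-2.98866925 -1.26600015 -4.13430505] [-0.14171901  1.03689991  0.05040245]
```

View pics/w9.png

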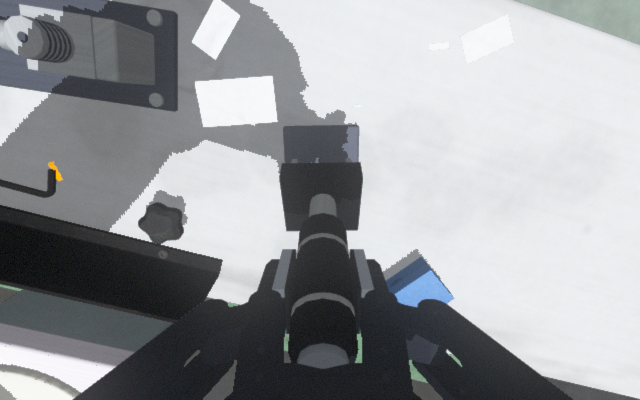

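View pics/s9c.png

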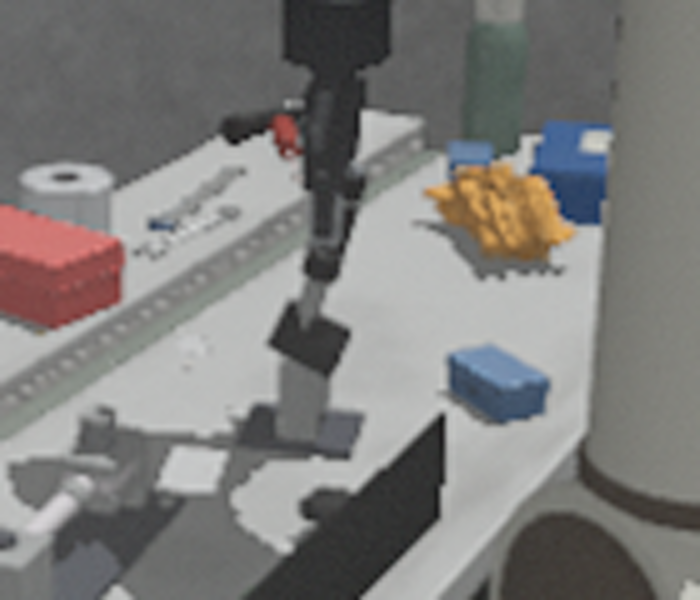

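Call:
servo_tool --steps '[{"x":3.8,"y":1.1,"z":2.0,"yaw":0},{"x":7.7,"y":2.2,"z":3,"yaw":0},{"x":11.5,"y":3.3,"z":4,"yaw":0},{"x":15.4,"y":4.4,"z":4.5,"yaw":0},{"x":17.3,"y":5,"z":5,"yaw":0},{"x":17.3,"y":5,"z":5,"yaw":0}]'

```text
time: 15.12
ee_pos: [0.4624, -0.2852, 0.1818]
tcp_rot: [179.9, -0.2, 16.1]
wrist_force: [-2.3, -1.2, -2.3]
opening: 0.0271
```

```bash
python3 - <<'E'
from h import *
o,im,d=shot('wrist','w10');print(o['time'],o['ee_pos'],o['tcp_rot'],o['wrist_force'],o['torque'])
_,im,_=shot('scene','s10')
cv2.imwrite('pics/s10c.png',cv2.resize(im[120:240,290:430,::-1],(700,600),interpolation=cv2.INTER_CUBIC))
E
```

```text
15.125 [ 0.46240331 -0.28515124  0.18176197] [179.87231346  -0.24563741  16.09984929] [-2.31428945 -1.18358232 -2.34162544] [-0.23305216  0.67657598 -0.00129921]
```

View pics/w10.png

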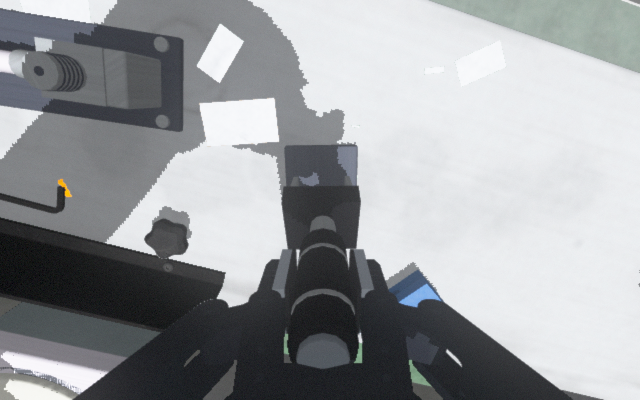

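View pics/s10c.png

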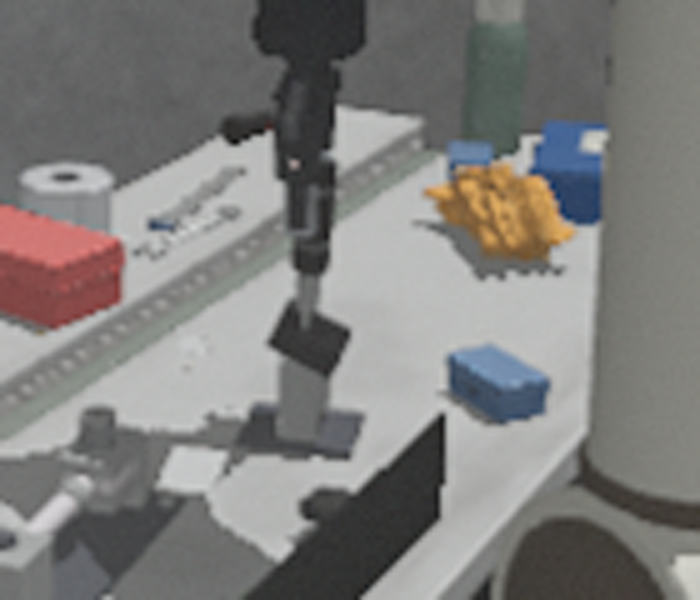

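```bash
cat >> h.py <<'E'
def tilt(fn):
    f=np.load(f'pics/{fn}.npz'); c=camera_params('wrist'); K=c['intrinsics']; d=f['d']; H=c['hand_eye']
    v,u=np.mgrid[:400,:640]; P=np.stack([(u-K[0,2])/K[0,0]*d,(v-K[1,2])/K[1,1]*d,d],-1)@H[:3,:3].T+H[:3,3]
    for col in (318,322,326):
        print(col,[(r,*np.round(P[r,col,[0,2]]*1000,1)) for r in range(215,366,6)])
    return P
E
python3 - <<'E'
from h import *
tilt('w10')
im=np.load('pics/w10.npz')['im']
cv2.imwrite('pics/w10a.png',cv2.resize(cv2.convertScaleAbs(im[200:375,260:385,::-1],alpha=2.2),(429,600),interpolation=cv2.INTER_CUBIC))
E
```

```text
318 [(215, np.float64(1.4), np.float64(91.0)), (221, np.float64(3.8), np.float64(73.8)), (227, np.float64(3.7), np.float64(64.0)), (233, np.float64(8.1), np.float64(45.1)), (239, np.float64(7.3), np.float64(38.7)), (245, np.float64(7.8), np.float64(30.4)), (251, np.float64(7.4), np.float64(24.2)), (257, np.float64(6.7), np.float64(19.1)), (263, np.float64(6.8), np.float64(13.1)), (269, np.float64(6.5), np.float64(8.0)), (275, np.float64(6.6), np.float64(2.7)), (281, np.float64(6.0), np.float64(-1.2)), (287, np.float64(5.9), np.float64(-5.6)), (293, np.float64(6.9), np.float64(-11.4)), (299, np.float64(6.0), np.float64(-14.1)), (305, np.float64(5.4), np.float64(-17.1)), (311, np.float64(5.5), np.float64(-20.9)), (317, np.float64(5.5), np.float64(-24.2)), (323, np.float64(5.1), np.float64(-27.0)), (329, np.float64(2.9), np.float64(-27.6)), (335, np.float64(1.5), np.float64(-29.1)), (341, np.float64(1.2), np.float64(-31.6)), (347, np.float64(-2.4), np.float64(-30.7)), (353, np.float64(-4.8), np.float64(-31.0)), (359, np.float64(-7.5), np.float64(-31.2)), (365, np.float64(-9.4), np.float
[... 1536 characters left out ...]
oat64(7.4)), (275, np.float64(6.8), np.float64(2.4)), (281, np.float64(5.8), np.float64(-1.0)), (287, np.float64(6.7), np.float64(-6.8)), (293, np.float64(6.7), np.float64(-11.1)), (299, np.float64(5.9), np.float64(-14.0)), (305, np.float64(5.5), np.float64(-17.3)), (311, np.float64(6.5), np.float64(-22.2)), (317, np.float64(6.0), np.float64(-24.8)), (323, np.float64(4.8), np.float64(-26.6)), (329, np.float64(2.9), np.float64(-27.6)), (335, np.float64(1.3), np.float64(-28.8)), (341, np.float64(0.8), np.float64(-31.2)), (347, np.float64(-1.8), np.float64(-31.3)), (353, np.float64(-5.0), np.float64(-30.8)), (359, np.float64(-7.5), np.float64(-31.1)), (365, np.float64(-9.7), np.float64(-31.8))]
```

View pics/w10a.png

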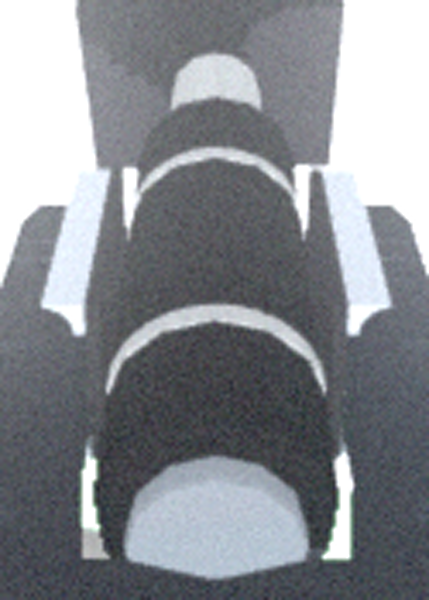

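Call:
servo_tool --steps '[{"x":2.5,"y":0.7,"z":0,"yaw":0},{"x":4.3,"y":1.2,"z":0,"yaw":0},{"x":4.3,"y":1.2,"z":0,"yaw":0}]'

```text
time: 15.6
ee_pos: [0.4667, -0.2839, 0.1818]
tcp_rot: [179.9, -0.2, 16.1]
wrist_force: [-2.3, -0.5, -2.6]
opening: 0.027
```

```bash
cat >> h.py <<'E'
def tilt2(fn):
    f=np.load(f'pics/{fn}.npz'); c=camera_params('wrist'); K=c['intrinsics']; d=f['d']; H=c['hand_eye']
    v,u=np.mgrid[:400,:640]; P=np.stack([(u-K[0,2])/K[0,0]*d,(v-K[1,2])/K[1,1]*d,d],-1)@H[:3,:3].T+H[:3,3]
    X=P[200:345,316:331].reshape(-1,3)*1000; 
    g=X[(X[:,0]>-2)&(X[:,0]<14)&(X[:,2]<42)&(X[:,2]>-24)]
    a=np.polyfit(g[:,2],g[:,0],1); r=g[:,0]-np.polyval(a,g[:,2]); g=g[abs(r)<1.5]; a=np.polyfit(g[:,2],g[:,0],1)
    b=np.polyfit(g[:,2],g[:,1],1)
    print('slope deg (tip to +toolx)',np.degrees(np.arctan(a[0])),'surf x at z=3',np.polyval(a,3),len(g))
    n=X[(X[:,2]>53)&(X[:,2]<78)&(abs(X[:,0])<12)]; print('nose',len(n),np.median(n,0) if len(n) else '')
E
python3 - <<'E'
from h import *
tilt2('w10')
o,im,d=shot('wrist','w11');print(o['time'],o['ee_pos'],o['tcp_rot'],o['wrist_force'],o['torque'])
tilt2('w11')
E
```

```text
slope deg (tip to +toolx) 2.1576035651265273 surf x at z=3 6.599005902000423 1215
nose 157 [ 4.02525961  0.12363005 69.32474886]
15.6 [ 0.46666929 -0.28391583  0.1817513 ] [179.87850803  -0.24494701  16.10333096] [-2.33772864 -0.51363695 -2.57697929] [-0.1572922   0.93480791 -0.03231584]
slope deg (tip to +toolx) -0.3050804466344615 surf x at z=3 6.234040811953886 1139
nose 136 [ 0.72865321  0.12629039 70.14731089]
```

Call:
servo_tool --steps '[{"x":0,"y":0,"z":0,"yaw":0},{"x":0,"y":0,"z":4,"yaw":0},{"x":0,"y":0,"z":15,"yaw":0},{"x":0,"y":0,"z":35,"yaw":0},{"x":0,"y":0,"z":50,"yaw":0},{"x":0,"y":0,"z":52,"yaw":0},{"x":0,"y":0,"z":52,"yaw":0}]' --grip_force 50

```text
time: 16.52
ee_pos: [0.4668, -0.2839, 0.2336]
tcp_rot: [179.9, -0.3, 16.1]
wrist_force: [-0.1, -0.2, -1.8]
opening: 0.0267
```

```bash
python3 - <<'E'
from h import *
o,im,d=shot('wrist','w12');print(o['time'],o['ee_pos'],o['tcp_rot'],o['wrist_force'],o['torque'],o['opening'])
tilt2('w12')
cv2.imwrite('pics/w12a.png',cv2.resize(cv2.convertScaleAbs(im[175:375,250:395,::-1],alpha=1.8),(435,600),interpolation=cv2.INTER_CUBIC))
_,im,_=shot('scene','s12')
cv2.imwrite('pics/s12c.png',cv2.resize(im[120:240,290:430,::-1],(700,600),interpolation=cv2.INTER_CUBIC))
E
```

```text
16.525 [ 0.4667937  -0.28391612  0.23360732] [179.87778708  -0.2648098   16.10638292] [-0.06544959 -0.2071203  -1.84057514] [ 0.00975431 -0.0773584  -0.03514223] 0.02671337523433598
slope deg (tip to +toolx) 0.2825859183748284 surf x at z=3 6.238761621940977 1159
nose 142 [ 1.43746038  0.12946085 69.87715653]
```

View pics/w12a.png

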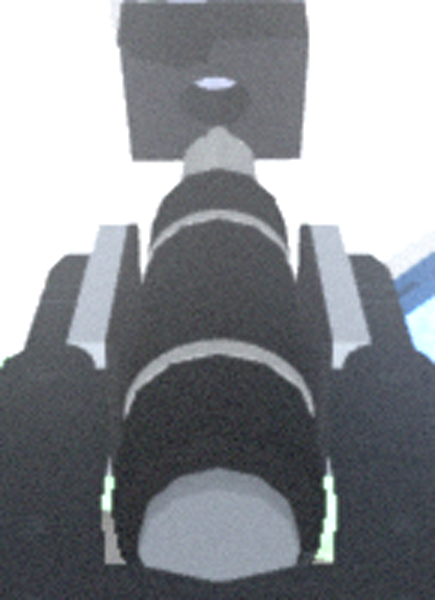

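View pics/s12c.png

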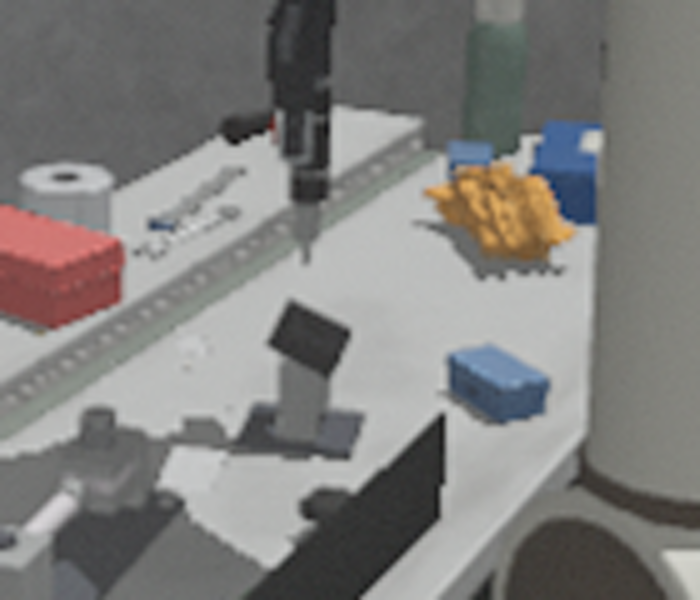

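```bash
python3 - <<'E'
from h import *
cs=cam('scene')
for z in(.1366,.1316,.1266): print(proj(cs,(.4598,-.2859,z)))
f=np.load('pics/s12.npz'); im=f['im']
cv2.imwrite('pics/s12d.png',cv2.resize(cv2.convertScaleAbs(im[145:185,335:370,::-1],alpha=1.3),(525,600),interpolation=cv2.INTER_CUBIC))
f=np.load('pics/w12.npz'); c=wcam(f['p'],f['r'])
# tip in wrist img at crop (218,125)/3
for z in (.1366,.1316,.1266): print('w',proj(c,(.4598,-.2859,z)),'obs',250+218/3-.5,175+125/3-.5)
E
```

```text
[350.78884159 171.15994489]
[350.7473569 172.4903717]
[350.70599456 173.81687484]
w [322.44134896 223.40743022] obs 322.1666666666667 216.16666666666666
w [322.4287053  220.91514276] obs 322.1666666666667 216.16666666666666
w [322.41655174 218.51946235] obs 322.1666666666667 216.16666666666666
```

View pics/s12d.png

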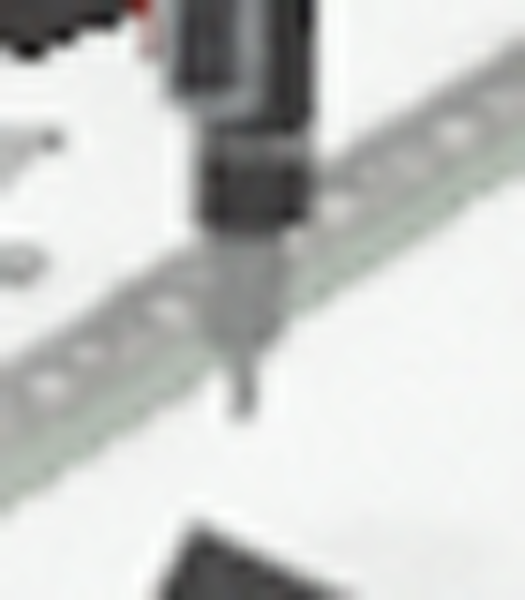

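Call:
servo_tool --steps '[{"x":3,"y":15,"z":0,"yaw":0},{"x":11,"y":45,"z":0,"yaw":0},{"x":20,"y":85,"z":0,"yaw":0},{"x":30,"y":125,"z":0,"yaw":0},{"x":39,"y":165,"z":0,"yaw":0},{"x":45,"y":192,"z":-5,"yaw":0},{"x":47.6,"y":202,"z":-15,"yaw":0},{"x":47.6,"y":203.3,"z":-26,"yaw":0},{"x":47.6,"y":203.3,"z":-26,"yaw":0},{"x":47.6,"y":203.3,"z":-26,"yaw":0}]'

```text
time: 17.88
ee_pos: [0.514, -0.0812, 0.2071]
tcp_rot: [179.9, -0.2, 16.0]
wrist_force: [0.3, 0.1, -1.8]
opening: 0.0269
```

```bash
python3 - <<'E'
from h import *
o,im,d=shot('wrist','w13');print(o['time'],o['ee_pos'],o['tcp_rot'],o['wrist_force'],o['torque'],o['opening'])
tilt2('w13')
cv2.imwrite('pics/w13a.png',cv2.resize(cv2.convertScaleAbs(im[150:270,260:380,::-1],alpha=1.4),(600,600),interpolation=cv2.INTER_CUBIC))
_,im,_=shot('scene','s13')
cv2.imwrite('pics/s13c.png',cv2.resize(im[170:250,270:350,::-1],(600,600),interpolation=cv2.INTER_CUBIC))
_,im,_=shot('top','t13')
cv2.imwrite('pics/t13c.png',cv2.resize(im[140:220,280:380,::-1],(750,600),interpolation=cv2.INTER_CUBIC))
E
```

```text
17.875 [ 0.51396717 -0.08122057  0.20711377] [179.91953851  -0.21431854  16.0390611 ] [ 0.31648777  0.05340112 -1.79825927] [-0.01916463 -0.06111875  0.0313461 ] 0.026910242132455284
slope deg (tip to +toolx) 0.23914185033527838 surf x at z=3 6.268539664773346 1154
nose 140 [ 1.41390433  0.12795308 69.62824631]
```

View pics/w13a.png

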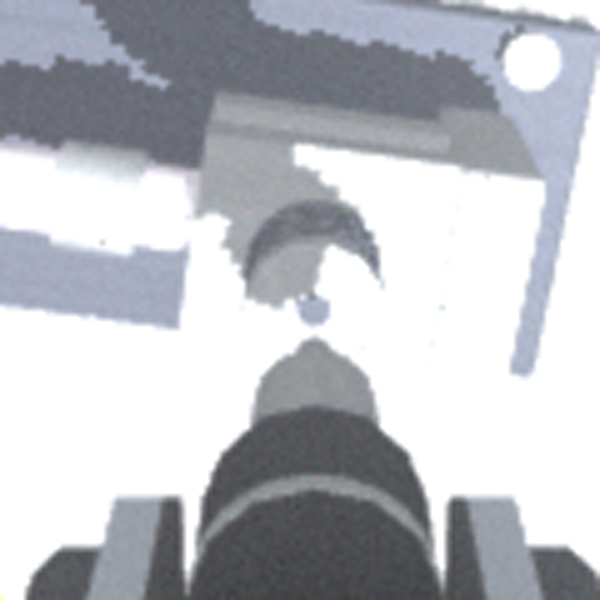

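View pics/s13c.png

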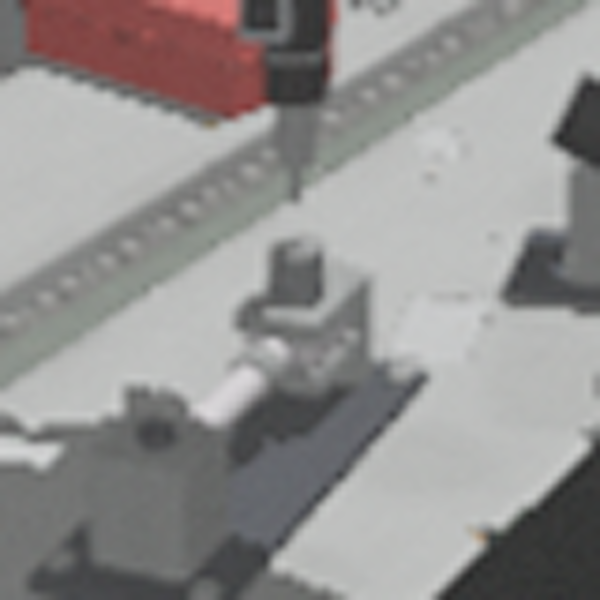

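View pics/t13c.png

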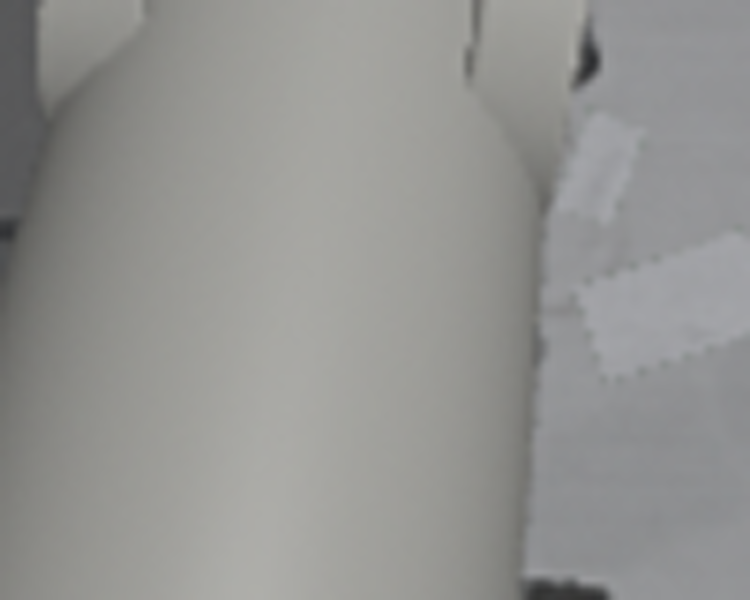

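```bash
python3 - <<'E'
from h import *
f=np.load('pics/w13.npz'); c=wcam(f['p'],f['r']); a=np.radians(16.04)
R=np.array([[np.cos(a),np.sin(a)],[np.sin(a),-np.cos(a)]]) # columns tool x, tool y
m=onz(c,(322.3,211.3),.087); print('mark',m,'tool',R.T@(m-f['p'])[:2])
for z in(.103,.105,.107):
  t=onz(c,(322.3,217.1),z+.003); print('tipfront tool',R.T@(t-f['p'])[:2])
cs=cam('scene'); 
# scene: tip (295,200)/7.5, mark top centre
print(proj(cs,m),'tip obs',270+295/7.5-.5,170+200/7.5-.5)
tw=f['p'][:2]+R@[-.0073,.0]; 
print('tip pred',tw,[proj(cs,(*tw,z)) for z in(.105,.103)])
print('head top ellipse obs', 270+298/7.5-.5,170+249/7.5-.5)
E
```

```text
mark [ 0.50797541 -0.08274038  0.087     ] tool [-0.00617843 -0.00019493]
tipfront tool [-0.00384803 -0.00021078]
tipfront tool [-0.00306118 -0.00021263]
tipfront tool [-0.00227433 -0.00021449]
[308.98805209 201.790263  ] tip obs 308.8333333333333 196.16666666666666
tip pred [ 0.50695137 -0.08323762] [array([309.26061788, 196.69987861]), array([309.26936333, 197.26961687])]
head top ellipse obs 309.23333333333335 202.7
```

Call:
servo_tool --steps '[{"x":0.5,"y":0.2,"z":-4,"yaw":0},{"x":0.5,"y":0.2,"z":-9,"yaw":0},{"x":0.5,"y":0.2,"z":-13,"yaw":0},{"x":0.5,"y":0.2,"z":-15,"yaw":0},{"x":0.5,"y":0.2,"z":-15,"yaw":0}]'

```text
time: 18.65
ee_pos: [0.5146, -0.0808, 0.1922]
tcp_rot: [179.9, -0.2, 16.1]
wrist_force: [-0.0, 0.1, -1.5]
opening: 0.027
```

```bash
python3 - <<'E'
from h import *
o,im,d=shot('wrist','w14');print(o['time'],o['ee_pos'],o['tcp_rot'],o['wrist_force'],o['torque'],o['opening'])
cv2.imwrite('pics/w14a.png',cv2.resize(cv2.convertScaleAbs(im[180:240,290:350,::-1],alpha=1.4),(600,600),interpolation=cv2.INTER_CUBIC))
_,im,_=shot('scene','s14')
cv2.imwrite('pics/s14c.png',cv2.resize(cv2.convertScaleAbs(im[175:225,285:335,::-1],alpha=1.3),(600,600),interpolation=cv2.INTER_CUBIC))
E
```

```text
18.65 [ 0.51461885 -0.08081595  0.19224745] [179.91097121  -0.2327591   16.05486923] [-0.04821513  0.07231612 -1.47672862] [-0.00828543 -0.01357969 -0.04584844] 0.026966379953710297
```

View pics/w14a.png

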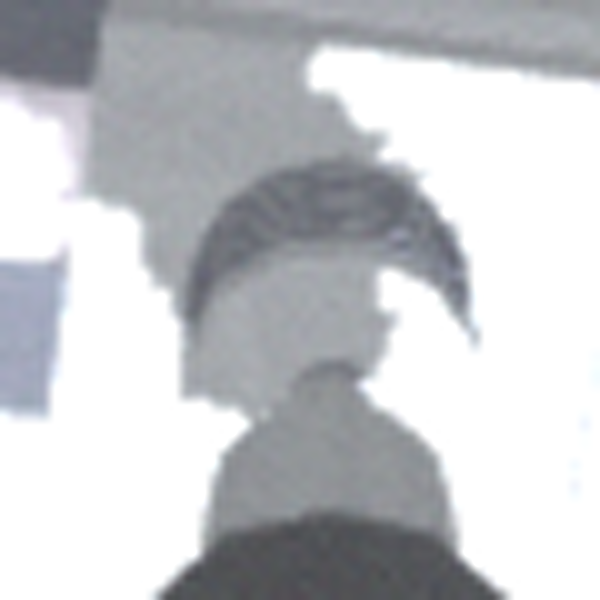

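View pics/s14c.png

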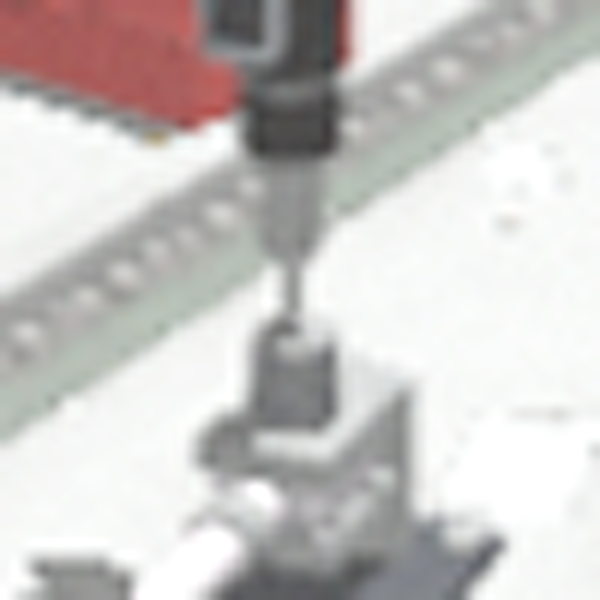

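Call:
servo_tool --steps '[{"x":0,"y":0,"z":-1.5,"yaw":0},{"x":0,"y":0,"z":-3,"yaw":0},{"x":0,"y":0,"z":-4,"yaw":0},{"x":0,"y":0,"z":-4,"yaw":0},{"x":0,"y":0,"z":-4,"yaw":0}]'

```text
time: 19.38
ee_pos: [0.5148, -0.0809, 0.1887]
tcp_rot: [179.9, -0.3, 16.1]
wrist_force: [0.6, -0.5, -0.6]
opening: 0.0266
```

Call:
servo_tool --steps '[{"x":0,"y":0,"z":-1,"yaw":0},{"x":0,"y":0,"z":-2,"yaw":0},{"x":0,"y":0,"z":-2,"yaw":0},{"x":0,"y":0,"z":-2,"yaw":0}]'

```text
time: 19.88
ee_pos: [0.5148, -0.0809, 0.1868]
tcp_rot: [179.9, -0.3, 16.1]
wrist_force: [-0.4, 0.4, 1.2]
opening: 0.0268
```

```bash
python3 - <<'E'
from h import *
F=[]
for i in range(8):
    o,im,d=shot('scene' if i else 'wrist',f'x{i}'); F.append(get_obs()['wrist_force'])
print(np.round(F,2),np.mean(F,0),o['time'],o['ee_pos'])
im=np.load('pics/x0.npz')['im'];cv2.imwrite('pics/x0a.png',cv2.resize(cv2.convertScaleAbs(im[180:240,290:350,::-1],alpha=1.4),(600,600),interpolation=cv2.INTER_CUBIC))
im=np.load('pics/x1.npz')['im'];cv2.imwrite('pics/x1a.png',cv2.resize(cv2.convertScaleAbs(im[175:225,285:335,::-1],alpha=1.3),(600,600),interpolation=cv2.INTER_CUBIC))
E
```

```text
[[-0.4  -0.15  0.29]
 [-0.62  0.19  0.25]
 [ 0.29  0.42  0.65]
 [ 0.17 -0.74  0.7 ]
 [-0.63 -1.11  1.53]
 [-0.03 -0.77  1.34]
 [-0.09  0.29  0.34]
 [-0.42  0.34  0.27]] [-0.21794736 -0.19185937  0.67067072] 20.225 [ 0.51478156 -0.08085539  0.18669883]
```

View pics/x0a.png

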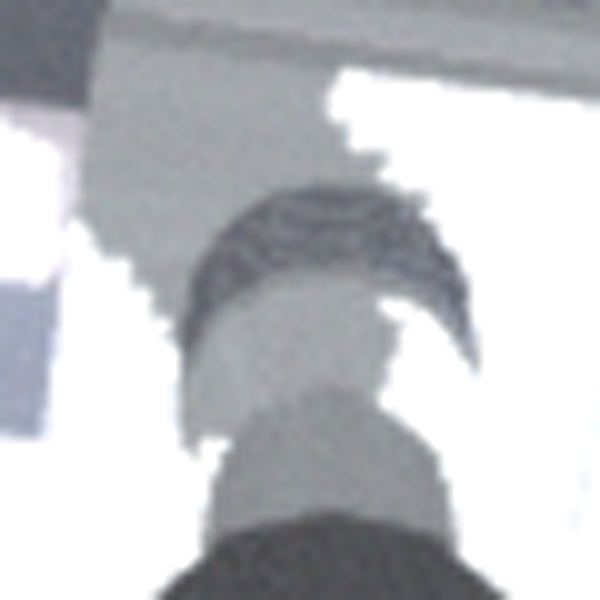

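View pics/x1a.png

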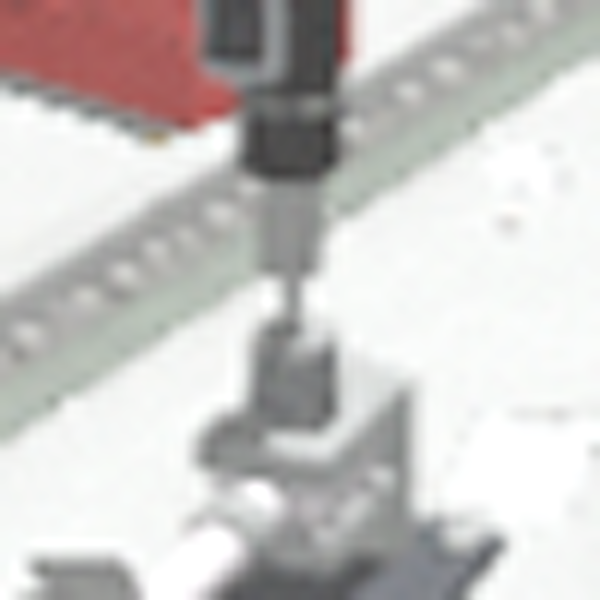

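Call:
servo_tool --steps '[{"x":0,"y":0,"z":-1,"yaw":0},{"x":0,"y":0,"z":-2,"yaw":0},{"x":0,"y":0,"z":-3.2,"yaw":0},{"x":0,"y":0,"z":-3.2,"yaw":0},{"x":0,"y":0,"z":-3.2,"yaw":0},{"x":0,"y":0,"z":-3.2,"yaw":0}]'

```text
time: 21.02
ee_pos: [0.5148, -0.0809, 0.1836]
tcp_rot: [179.9, -0.3, 16.1]
wrist_force: [1.0, 0.1, 2.1]
opening: 0.0268
```

```bash
python3 - <<'E'
from h import *
F=[]
for i in range(12):
    o,im,d=shot('scene' if i else 'wrist',f'y{i}'); F.append(get_obs()['wrist_force'])
print(np.mean(F,0),np.std(F,0),o['time'],o['ee_pos'],o['opening']); tilt2('y0')
im=np.load('pics/y0.npz')['im'];cv2.imwrite('pics/y0a.png',cv2.resize(cv2.convertScaleAbs(im[175:375,250:395,::-1],alpha=1.8),(435,600),interpolation=cv2.INTER_CUBIC))
im=np.load('pics/y1.npz')['im'];cv2.imwrite('pics/y1a.png',cv2.resize(cv2.convertScaleAbs(im[155:225,275:345,::-1],alpha=1.3),(600,600),interpolation=cv2.INTER_CUBIC))
E
```

```text
[1.05741278e-01 1.32097785e-04 1.94609237e+00] [0.5805408  0.40668315 0.5616045 ] 21.575 [ 0.51479835 -0.08087282  0.18351773] 0.02676857822177978
slope deg (tip to +toolx) 0.308711171340987 surf x at z=3 6.232692584734388 1155
nose 144 [ 1.40219318  0.12764733 69.86935399]
```

View pics/y0a.png

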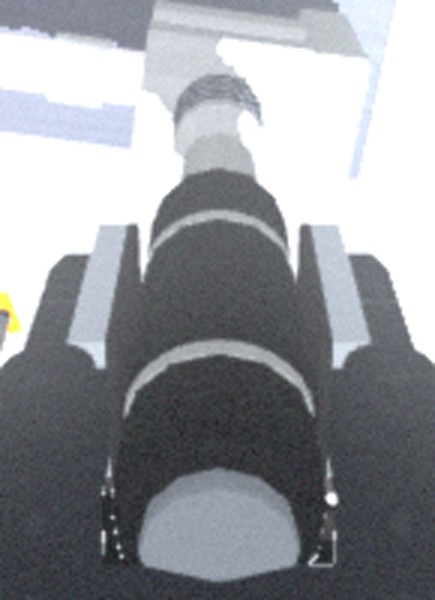

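View pics/y1a.png

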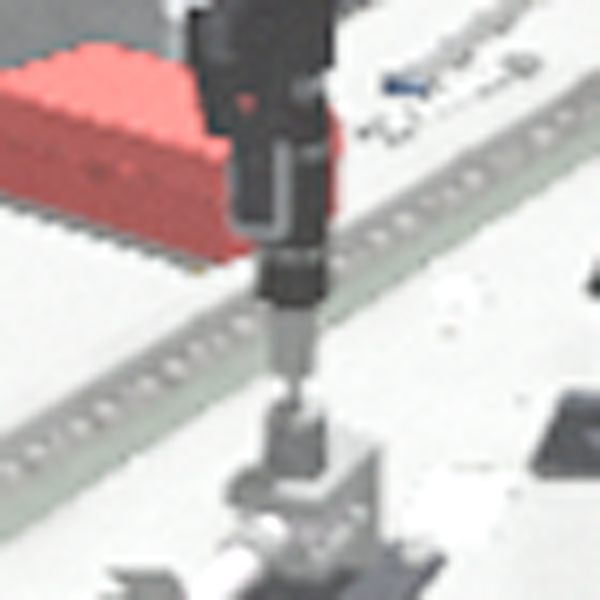

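```bash
python3 -c "
from h import *
print(job_done())"
```

```text
the job is handed in; nothing more can be done
None
```

The job is done and handed in at about 21.6 s. The pin is fully home in the fork and released. The arm is holding the probe upright on the pin's centre mark with the plunger about half-way in.

- **Pin:** I lifted it from the block and pushed it down through the fork and rod eye until it stopped, with about 18 N showing on the wrist at the seat. I then let go. Wrist-camera depth put the head's top at 86–87 mm above the worktop, against 87 mm expected when fully home.
- **Probe:** The tool can only shift and turn about the vertical. So I drew the probe out along its axis and, with a light grip, used the rim of the stand's hole to turn it upright in the jaws. I then tightened the grip to 50 N and lifted it clear. That turning put only a few newtons on the wrist.
- **Last checks:** The probe's lean in the jaw plane was about 0.3°. The tip was within roughly 1 mm of the mark; my two estimates of it differed by about 1 mm, and I steered to their middle. The net push averaged 3.65 N, which is about 6 mm of plunger travel. Height alone gave about 5.5 mm, which roughly agrees. Single force readings scattered by about 0.6 N, so I averaged them.

The hex key, star knob, tally counter and staple box were not touched.

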